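# Pack the carved fish and close up the crate

### The arm

A 7-joint arm with a two-finger parallel gripper is mounted at the origin on the work surface. World frame = base frame: x ahead of the robot, y to its left, z up, the work surface at z = 0. Lengths are in m, angles in degrees, forces in N, time in s.
With the tool pointing down it reaches from about 0.4 to 0.925 m from the base axis. Payload 5.6 kg.
Tool frame: the origin (TCP) lies midway between the tips of the shut fingers; the grasp point (between the pads) lies 19 mm behind it; z points along the fingers, y is the line along which they close (so a half turn about z gives the same grasp; the last joint's range is limited). The gripper opens to 85 mm and grips with 20 to 120 N. Pads are 22 mm wide; open, the fingers measure 114 mm over their backs; the gripper's body (76 mm by 85 mm) begins 54 mm behind the grasp point. The pads swing forward as they close: fully open they stand 13 mm farther back than shut.
Start: joints at [-65.776, 26.786, -0.665, 91.828, 0.344, 61.387, -3.226], TCP at [0.292, 0.581, 0.231] pointing down, gripper open.
Joint ranges: [-144.91, 144.91], [-17.63, 115.5], [-89.93, 88.59], [15.96, 139.68], [-74.01, 254.01], [8.47, 105.57], [-167.45, 167.45]. Speed limits (degrees/s): [147.25, 147.25, 180, 180, 180, 180, 180].

### API

Orientations are given as [roll, pitch, yaw] about the fixed x, y, z axes, in that order (R = Rz(yaw) Ry(pitch) Rx(roll)).
In Python, from plant import * gives the robot as it stands. The module is installed in compiled form; this text tells all that it offers.
- The arm moves only by the tool step_arm, never from a script. Its argument "steps" is a list of rows, each an object of numbers: "claw": the opening, from -1 (shut) to 1 (fully open); "tx", "ty", "tz": the shift along the world's x, y, z in cm; "yaw": the turn about the world's z in rad. A call has 1 to 20 rows; each row is the pose to reach, as a shift and turn from the pose commanded when the call began; what a row does not reach only later rows make up. A row lasts 1/8 s, in which the tool goes at most 62.5 mm and 10.7 degrees, less where a joint would pass 70% of its speed; a pose out of reach is approached as far as the arm can. A call with a gripper value outside its range is refused whole. The fingers move at their own pace and stop on an object; "squeeze" is the grip in N (left out, the last holds). Time passes only in rows, so rows that repeat a pose let the fingers close. It gives the time, the measured TCP pose, the force, the opening and the grip force at its end, in the units of the state.
- read_state(): the state, without advancing time (a new reading comes with each control period).
- grab_frame(name): name is "side" or "top" or "wrist"; returns a dict with "color" (384x512x3 uint8, blue, green, red), "depth" (384x512 float32, m along the optical axis (not along the pixel's ray), 0 where there is no reading), "mtx" (3x3 intrinsics, pixels), "pose" (4x4, takes a point from camera to world coordinates). Camera axes: x right, y down, z forward; pixel columns grow to the right and rows downward; lengths in m; the calibration is good to about 2 mm. A picture is of the moment at which its call begins.
- hand_in(): hands the job in; it is judged then, once.
The state is a dict: "clock": time; "joints": joint angles; "qd": joint speeds; "tau": joint torques, N m; "position": TCP position; "ee_rot": TCP orientation; "ft_force": force on the tool from outside, world axes, zero at the start; "torque": the same for the moment, N m; "gripper_width": opening from 0.0 (shut) to 1.0 (fully open); "grasp_force": force on a finger pad.
Only numpy, scipy, OpenCV 4.12 (cv2) and the standard library are available. Lean on these libraries where they do the work, as an engineer would, in place of code of your own. Each camera call takes 0.05 s, during which the arm holds its last target. There are 200 camera calls.

### The job

Pack the carved fish flat on the cork pad in the crate's empty compartment, set the loose lid squarely on the crate until it is fully seated, and then swing the red-handled bail fully down over the lid. Set things down rather than dropping them, and leave the packed turtle and everything else on the table where it is.

Things in the scene. Friction and masses are not known exactly. Their poses are not given: they have to be found in the camera images.
- crate: open plywood crate, fixed: 140 (x) x 212 (y) x 75 mm tall, walls 8, inner floor at 10 mm height, origin centre of underside. A divider along x (8 thick, top at 44 mm) leaves two compartments of 124 (x) x 94 (y) mm, centred at y = -51 and +51 mm. Steel hinge brackets for the bail behind the +x wall at y = -70 and +70 mm (x 75 to 87, up to 101 mm high)
- bail (a joint): swing bail: U of 10 mm steel rod with a red cross-bar, hinged behind the crate's +x wall, arms at y = -70 and +70 mm of the crate. Angle in rad: 0 = fully down, level across the lid; 1.57 = upright; 2.0 = stop, leaning back. Stiff hinge: stays where it is left (about 2 N at the cross-bar moves it). Standing forward of upright it is in the way of the lid
- bail_bar (a point): middle of the bail's red cross-bar, which is 12 mm thick and 140 mm long (along the crate's y), 186 mm from the hinge. When fully down it lies 105 mm in front (-x) of the crate's centre and 93.5 mm above the table
- bail_hinge (a point): point on the bail's hinge axis (along the crate's y), 81 mm behind (+x of) the crate's centre, 93.5 mm above the crate's underside
- lid: loose pale wooden lid, handle up: plate 136 (x) x 212 (y) x 12 mm over a plug 116 x 188 x 12 mm deep that goes inside the crate's walls; on top a dark bar handle 24 wide (x), 90 long (y), from 24 to 56 mm above the origin. Origin: centre of the plug's underside; fully seated it is 63 mm above the crate's underside; either way round is good
- fish: carved wooden fish, 105 mm long (x, head to -x), its middle 66 mm is 32 mm wide (y) and 34 mm tall (with back fin 41 mm); origin at the centre of its underside; it lies on its flat belly
- pad: loose cork pad, 104 mm (x) by 74 mm (y) by 8 mm thick, lying on the floor of the empty compartment; origin at the centre of its underside
- turtle: carved turtle with dark shell, 83 mm long, 64 mm wide, 30 mm tall, already packed in the other compartment
- owl: carved wooden owl, 122 mm tall, 56 mm across, origin under its foot; a bystander
- bowl: small dark wooden bowl, 72 mm across, 35 mm tall, origin under its centre; a bystander
- chisel: carving chisel with yellow handle lying flat, 170 mm long along its x, 22 mm tall, origin under its middle; a bystander
- mallet: wooden mallet lying flat: head 65 x 105 x 55 mm tall round its origin, handle reaching 180 mm along its +x; a bystander
- wax_tin: round white tin of wax with a red band, 56 mm across, 45 mm tall; a bystander
- blank: pale lime-wood blank, 70 x 160 x 35 mm; a bystander
Not all that is in view belongs to the job. What is shaped like the fish but blue is not meant. Leave any orange look-alike of the turtle alone.

How it is judged:
By the outcome, as a careful person would: the job done as asked, in the order asked, and still so for the second after the job is handed in, with the robot touching nothing.
It also fails if it takes over 72 s, if anything falls off the work surface, if the arm or the gripper's body presses on something with over 40 N, if the wrist force passes 120 N, or if a joint passes its speed limit or range.

## Working session

There is one attempt and no reset: what is moved stays moved. The work goes in short steps, Python scripts to look and compute and a tool call to move; the robot and the scene stay as the last step left them, time stands still between calls to the robot, and variables do not carry over. Pictures are saved under pics/ and viewed, at most 10 in all, crops included, and the job is handed in when it is done.

Besides the shell and the picture viewer there is one more tool, called in YAML: its name, and indented under it one key for each argument. step_arm: Moves the arm, as the interface text tells. Its arguments: {"type":"object","properties":{"steps":{"type":"array"},"squeeze":{"type":"number"}},"required":["steps"]}

```bash
mkdir -p pics; cat > h.py <<'E'
from plant import *
import numpy as np, cv2
def world(f):
    d=f["depth"];K=f["mtx"];v,u=np.mgrid[:d.shape[0],:d.shape[1]]
    P=np.stack([(u-K[0,2])/K[0,0]*d,(v-K[1,2])/K[1,1]*d,d],-1)
    W=P@f["pose"][:3,:3].T+f["pose"][:3,3]; W[d==0]=np.nan
    return W
E
python3 - <<'E'
from h import *
for n in("top","side"):
    f=grab_frame(n);cv2.imwrite(f"pics/{n}0.png",f["color"]);np.savez(f"{n}0.npz",**f);print(n,f["pose"].round(3).tolist(),f["mtx"].tolist())
print(read_state())
E
```

```text
top [[-0.023, -0.989, 0.149, 0.395], [-0.999, 0.027, 0.027, -0.006], [-0.031, -0.148, -0.989, 1.253], [0.0, 0.0, 0.0, 1.0]] [[356.1740166004943, 0.0, 253.90812716354952], [0.0, 356.1740166004943, 191.56921503929723], [0.0, 0.0, 1.0]]
side [[0.867, -0.301, 0.397, -0.029], [-0.499, -0.505, 0.705, -1.073], [-0.012, -0.809, -0.588, 0.977], [0.0, 0.0, 0.0, 1.0]] [[499.2997771011057, 0.0, 262.4353846425908], [0.0, 499.2997771011057, 188.7490948786988], [0.0, 0.0, 1.0]]
{'clock': 0.1, 'joints': array([-65.77458833,  26.83088713,  -0.66536565,  91.87685481,
         0.34317206,  61.38674851,  -3.22430001]), 'qd': array([ 0.00307005, -0.19636319,  0.02547281, -0.03137379, -0.02232663,
        0.04113606, -0.08750538]), 'tau': array([ 1.35508894e-04, -5.33515370e+01,  2.09209003e-02, -2.51964641e+01,
        1.14226743e-02,  4.35058057e-03, -3.95660788e-05]), 'position': array([0.29176777, 0.58026206, 0.2304256 ]), 'ee_rot': array([-1.79907681e+02,  5.88368899e-03,  1.53308863e+02]), 'ft_force': array([-0.69066059,  0.18536969,  0.54273553]), 'torque': array([-0.04158903, -0.0104224 , -0.00645802]), 'grasp_force': 0.0, 'gripper_width': 1.0043633529688254}
```

View pics/top0.png

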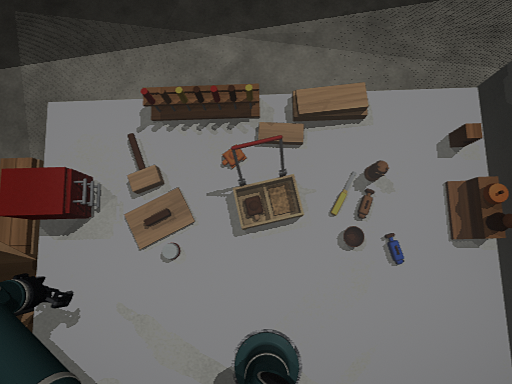

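View pics/side0.png

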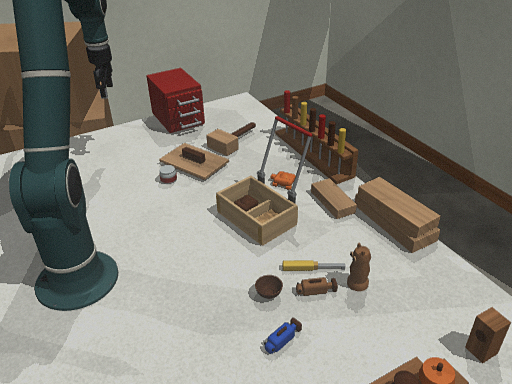

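Top view: the brown fish is at (366,204) and a blue look-alike at (395,249). The crate is at (268,203), with the turtle in its left compartment and the cork pad in the right. The lid is at (160,218) with its handle at (157,216), and the red bail bar is at (258,141). The owl is at (376,171), the bowl at (353,236) and the chisel at (343,197). In the side view the brown fish is at (316,286), the blue one at (283,336) and an orange turtle at (285,180).

Fish candidates: brown (366,204), blue (395,249; excluded by colour), owl (376,171; upright). I choose (366,204) and check it in a crop.

```bash
cat > m.py <<'E'
from h import *
t=dict(np.load("top0.npz"));s=dict(np.load("side0.npz"))
def rect(W,m,name):
    p=W[m];p=p[~np.isnan(p[:,0])];r=cv2.minAreaRect((p[:,:2]*1000).astype(np.float32))
    print(name,len(p),"c",np.round(r[0],1),"size",np.round(r[1],1),"ang",round(r[2],1),"z",np.percentile(p[:,2],[2,50,98]).round(3));return p
for n,f,boxes in(("top",t,dict(fish=(352,185,380,222),lid=(120,184,200,250),crate=(228,170,306,232))),("side",s,dict(fish=(290,270,342,300),lid=(155,138,232,184),crate=(212,172,302,245)))):
    W=world(f);Z=W[...,2]
    for k,(a,b,c,d) in boxes.items():
        B=np.zeros(Z.shape,bool);B[b:d,a:c]=1
        if k=="fish":
            p=rect(W,B&(Z>.012)&(Z<.06),n+" fish"); rect(W,B&(Z>.022)&(Z<.06),n+" fish hi")
            q=p[p[:,2]>.012,:2]; mm=q.mean(0); U=np.linalg.svd(q-mm,full_matrices=False)[2][0]; print(mm.round(4),U.round(3))
        if k=="lid": rect(W,B&(Z>.018)&(Z<.032),n+" plate");rect(W,B&(Z>.046)&(Z<.066),n+" handle")
        if k=="crate": rect(W,B&(Z>.068)&(Z<.08),n+" rim")
    hsv=cv2.cvtColor(f["color"],cv2.COLOR_BGR2HSV)
    R=((hsv[...,0]<6)|(hsv[...,0]>174))&(hsv[...,1]>150)&(hsv[...,2]>60)
    B=np.zeros(Z.shape,bool)
    if n=="top":B[130:152,228:286]=1
    else:B[110:140,270:318]=1
    p=rect(W,R&B&(Z>.1),n+" bar");print(np.median(p,0))
c=lambda f,a,b,cc,d:cv2.resize(f["color"][b:d,a:cc],(390,390),interpolation=cv2.INTER_CUBIC)
cv2.imwrite("pics/crop.png",np.hstack([c(t,320,150,420,250)*1,c(s,205,170,305,270)]))
E
python3 m.py
```

```text
top fish 279 c [ 529.5 -354.7] size [ 33.  105.7] ang 68.1 z [0.014 0.03  0.041]
top fish hi 224 c [ 530.1 -355. ] size [ 33.  100.7] ang 68.1 z [0.022 0.031 0.041]
[ 0.5268 -0.3519] [-0.927  0.376]
top plate 2126 c [491.9 360.2] size [245.8 213.1] ang 24.5 z [0.019 0.023 0.028]
top handle 314 c [506.2 365.7] size [266.9  89.9] ang 22.6 z [0.046 0.054 0.059]
top rim 517 c [543.7 -16.8] size [145.7 212. ] ang 11.5 z [0.069 0.074 0.078]
top bar 149 c [685.9  10.6] size [  9.7 143.7] ang 11.9 z [0.267 0.271 0.274]
[0.68553651 0.0091837  0.27098064]
side fish 482 c [ 526.4 -362. ] size [ 33.3 106.6] ang 68.5 z [0.013 0.028 0.039]
side fish hi 353 c [ 528.1 -362.2] size [ 33.  102.9] ang 70.1 z [0.022 0.031 0.04 ]
[ 0.5219 -0.3647] [-0.927  0.376]
side plate 1196 c [499.6 351.3] size [236.7 257.6] ang 63.0 z [0.019 0.023 0.031]
side handle 227 c [502.4 357.4] size [303.1  95. ] ang 11.7 z [0.046 0.053 0.058]
side rim 640 c [547.9 -20.9] size [162.1 218.5] ang 11.2 z [0.068 0.073 0.078]
side bar 155 c [757.5 164.5] size [478.8  91.4] ang 65.0 z [0.103 0.269 0.274]
[0.68514422 0.00808722 0.26908135]
```

View pics/crop.png

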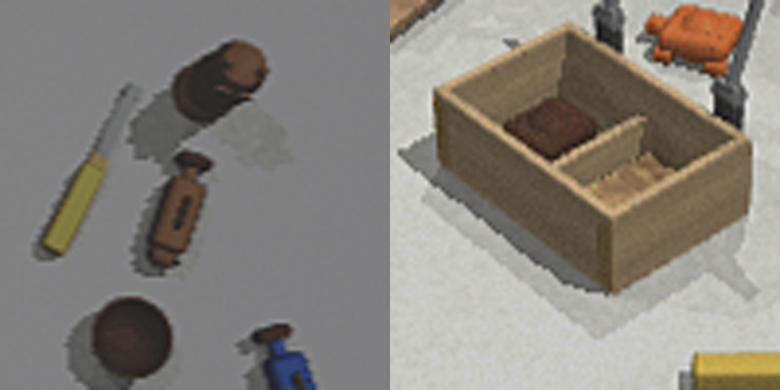

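The crop shows the brown fish upright on its belly, head toward the base (about crop (165,255)) and tail at (195,160). The empty compartment with the cork pad is on the -y side; the turtle is in the other. Next I refine the lid, crate and pad.

```bash
cat > m2.py <<'E'
from h import *
def rect(p,name):
    r=cv2.minAreaRect((p[:,:2]*1000).astype(np.float32))
    print(name,len(p),"c",np.round(r[0],1),"size",np.round(r[1],1),"ang",round(r[2],1),"z",np.median(p[:,2]).round(4))
def comp(W,zlo,zhi,c,rad,name,k=0):
    m=((W[...,2]>zlo)&(W[...,2]<zhi)&(np.hypot(W[...,0]-c[0],W[...,1]-c[1])<rad)).astype(np.uint8)
    if k:m=cv2.morphologyEx(m,cv2.MORPH_OPEN,np.ones((k,k)))
    n,l,st,_=cv2.connectedComponentsWithStats(m);i=1+st[1:,4].argmax();rect(W[l==i],name)
if __name__=="__main__":
  for n in("top","side"):
    W=world(dict(np.load(n+"0.npz")))
    comp(W,.046,.066,(.497,.357),.075,n+" handle")
    comp(W,.018,.03,(.497,.357),.135,n+" plate",3)
    comp(W,.070,.08,(.545,-.018),.14,n+" rim")
    p=W.reshape(-1,3);a=np.radians(11.4);q=(p-[.545,-.018,0])@np.array([[np.cos(a),-np.sin(a),0],[np.sin(a),np.cos(a),0],[0,0,1]])
    i=(abs(q[:,0])<.055)&(q[:,1]>-.09)&(q[:,1]<-.012)&(q[:,2]<.06)&(q[:,2]>0)
    print("pad zone z",np.percentile(q[i,2],[5,25,50,75,95]).round(4))
    j=(abs(q[:,0])<.2)&(abs(q[:,1])<.13)&(q[:,2]>.07)&(q[:,2]<.079)
    print("rim local",np.percentile(q[j],[1,99],axis=0).round(4).tolist())
E
python3 m2.py
```

```text
top handle 193 c [497.8 361.8] size [23.5 89.6] ang 25.7 z 0.0548
top plate 2011 c [498.2 363. ] size [136.7 212.7] ang 25.8 z 0.0231
top rim 478 c [543.1 -16.8] size [144.5 212.1] ang 11.7 z 0.0738
pad zone z [0.0089 0.0142 0.0163 0.0182 0.0206]
rim local [[-0.0736, -0.104, 0.0701], [0.0664, 0.1072, 0.0782]]
side handle 123 c [497.8 356.8] size [32.2 94.6] ang 23.0 z 0.053
side plate 990 c [497.9 356.1] size [144.  218.2] ang 27.4 z 0.0224
side rim 539 c [548.1 -21.9] size [162.1 216.5] ang 11.2 z 0.0733
pad zone z [0.0138 0.0157 0.0173 0.0192 0.0497]
rim local [[-0.0779, -0.1106, 0.0701], [0.0773, 0.1029, 0.0779]]
```

step_arm:
  steps:
    - {"tz": 6,"claw": 0.4}
    - {"tx": 5,"ty": -4,"tz": 10}
    - {"tx": 8,"ty": -9,"tz": 13}
    - {"tx": 10,"ty": -15,"tz": 13}
    - {"tx": 12,"ty": -21,"tz": 13}
    - {"tx": 14,"ty": -27,"tz": 13}
    - {"tx": 16,"ty": -33,"tz": 13}
    - {"tx": 18,"ty": -39,"tz": 13}
    - {"tx": 20,"ty": -45,"tz": 13}
    - {"tx": 22,"ty": -51,"tz": 13}
    - {"tx": 23,"ty": -57,"tz": 13}
    - {"tx": 23,"ty": -62,"tz": 13,"yaw": 0.08}
    - {"tx": 23,"ty": -62,"tz": 13,"yaw": 0.08}
    - {"tx": 23,"ty": -62,"tz": 13,"yaw": 0.08}
    - {"tx": 23,"ty": -62,"tz": 13,"yaw": 0.08}
    - {"tx": 23,"ty": -62,"tz": 13,"yaw": 0.08}

```text
$.steps[0]: bad value
```

```bash
cat > w.py <<'E'
import sys
from m2 import *
f=grab_frame("wrist");n=sys.argv[1];cv2.imwrite(f"pics/{n}.png",f["color"]);np.savez(n+".npz",**f);W=world(f)
s=read_state();print(s["clock"],s["position"].round(4),s["ee_rot"].round(2),f["pose"][:3,3].round(3))
for a in sys.argv[2:]:
    zl,zh,x,y,r,k=map(float,a.split(","));comp(W,zl,zh,(x,y),r,a,int(k))
E
python3 w.py w1 .068,.082,.543,-.018,.14,0 .012,.03,.535,-.068,.05,0
```

```text
0.15 [0.2918 0.5804 0.2306] [-179.92    0.    153.31] [0.23  0.61  0.373]Traceback (most recent call last):
  File "w.py", line 6, in <module>
    zl,zh,x,y,r,k=map(float,a.split(","));comp(W,zl,zh,(x,y),r,a,int(k))
                                          ~~~~^^^^^^^^^^^^^^^^^^^^^^^^^^
  File "m2.py", line 8, in comp
    n,l,st,_=cv2.connectedComponentsWithStats(m);i=1+st[1:,4].argmax();rect(W[l==i],name)
                                                     ~~~~~~~~~~~~~~~^^
ValueError: attempt to get argmax of an empty sequence
```

View pics/w1.png

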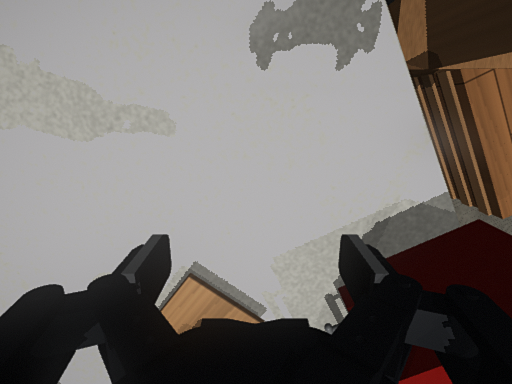

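The wrist picture shows only the table and the tool cabinet. The camera sits on the tool's +x side with the fingertips at (150,250) and (355,250), so I'll hover a little beyond each target.

step_arm:
  steps:
    - {"tx": 0,"ty": 0,"tz": 6,"yaw": 0,"claw": 0.4}
    - {"tx": 5,"ty": -4,"tz": 10,"yaw": 0,"claw": 0.4}
    - {"tx": 8,"ty": -9,"tz": 13,"yaw": 0,"claw": 0.4}
    - {"tx": 10,"ty": -15,"tz": 14,"yaw": 0,"claw": 0.4}
    - {"tx": 12,"ty": -21,"tz": 15,"yaw": 0,"claw": 0.4}
    - {"tx": 14,"ty": -27,"tz": 16,"yaw": 0.08,"claw": 0.4}
    - {"tx": 17,"ty": -32,"tz": 17,"yaw": 0.08,"claw": 0.4}
    - {"tx": 20,"ty": -37,"tz": 17,"yaw": 0.08,"claw": 0.4}
    - {"tx": 23,"ty": -42,"tz": 17,"yaw": 0.08,"claw": 0.4}
    - {"tx": 26,"ty": -47,"tz": 17,"yaw": 0.08,"claw": 0.4}
    - {"tx": 29,"ty": -52,"tz": 17,"yaw": 0.08,"claw": 0.4}
    - {"tx": 31,"ty": -57,"tz": 17,"yaw": 0.08,"claw": 0.4}
    - {"tx": 31,"ty": -60,"tz": 17,"yaw": 0.08,"claw": 0.4}
    - {"tx": 31,"ty": -60,"tz": 17,"yaw": 0.08,"claw": 0.4}
    - {"tx": 31,"ty": -60,"tz": 17,"yaw": 0.08,"claw": 0.4}
    - {"tx": 31,"ty": -60,"tz": 17,"yaw": 0.08,"claw": 0.4}

```text
clock: 2.15
position: [0.6019, -0.0173, 0.4012]
ee_rot: [180.0, -0.0, 158.1]
ft_force: [0.5, -0.1, 1.0]
gripper_width: 0.7
grasp_force: 0.0
```

```bash
python3 w.py w2 .068,.082,.543,-.018,.14,0 .012,.03,.535,-.068,.05,0
```

```text
2.2 [ 0.6019 -0.0175  0.4013] [ 1.7997e+02 -1.0000e-02  1.5804e+02] [0.538 0.007 0.543]
.068,.082,.543,-.018,.14,0 2434 c [541.1 -21.2] size [140.4 212.5] ang 11.7 z 0.0745
.012,.03,.535,-.068,.05,0 1754 c [544.6 -71.1] size [81.7 74.2] ang 12.1 z 0.0177
```

View pics/w2.png

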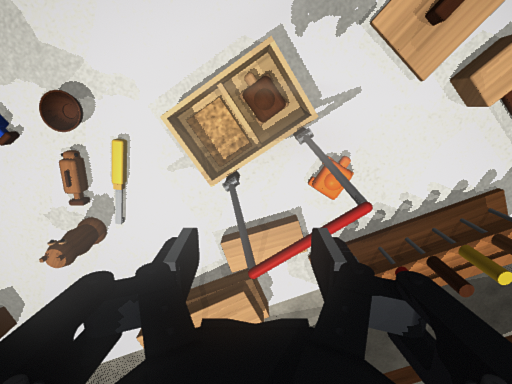

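The crate's at (240,110) with a brown-shelled turtle at (265,95) and the pad at (220,125). The fish is at (72,175), the bowl at (60,110), and the bail bar runs from (255,270) to (370,208). Now the fish and pad from this frame.

```bash
python3 - <<'E'
from m2 import *
f=dict(np.load("w2.npz"));W=world(f)
comp(W,.0145,.024,(.5514,-.0711),.064,"pad",3)
comp(W,.012,.045,(.528,-.357),.07,"fish");comp(W,.024,.045,(.528,-.357),.07,"fish hi",3);comp(W,.035,.045,(.528,-.357),.07,"fin")
comp(W,.046,.066,(.497,.357),.075,"handle")
hsv=cv2.cvtColor(f["color"],cv2.COLOR_BGR2HSV)
R=((hsv[...,0]<6)|(hsv[...,0]>174))&(hsv[...,1]>150)&(W[...,2]>.2);rect(W[R],"bar")
E
```

```text
pad 2312 c [555.3 -68.8] size [103.8  74.2] ang 12.1 z 0.0177
fish 1080 c [ 529.8 -358.4] size [ 32.7 105.9] ang 67.5 z 0.0302
fish hi 686 c [ 519.2 -354.2] size [32.3 75.3] ang 67.6 z 0.0329
fin 74 c [ 525.8 -357.4] size [ 6.9 29.1] ang 69.4 z 0.0394
handle 403 c [509.4 335.7] size [23.5 41.9] ang 24.4 z 0.0551
bar 1184 c [651.6   1. ] size [ 81.  149.7] ang 11.9 z 0.2716
```

step_arm:
  steps:
    - {"tx": -1,"ty": -5,"tz": -3,"yaw": 0,"claw": 0.4}
    - {"tx": -2,"ty": -10,"tz": -6,"yaw": 0,"claw": 0.4}
    - {"tx": -4,"ty": -15,"tz": -9,"yaw": 0,"claw": 0.4}
    - {"tx": -5,"ty": -20,"tz": -12,"yaw": 0,"claw": 0.4}
    - {"tx": -6,"ty": -25,"tz": -14,"yaw": 0,"claw": 0.4}
    - {"tx": -7,"ty": -30,"tz": -16,"yaw": 0,"claw": 0.4}
    - {"tx": -7.7,"ty": -33.9,"tz": -19,"yaw": 0,"claw": 0.4}
    - {"tx": -7.7,"ty": -33.9,"tz": -24,"yaw": 0,"claw": 0.4}
    - {"tx": -7.7,"ty": -33.9,"tz": -29,"yaw": 0,"claw": 0.4}
    - {"tx": -7.7,"ty": -33.9,"tz": -33,"yaw": 0,"claw": 0.4}
    - {"tx": -7.7,"ty": -33.9,"tz": -33,"yaw": 0,"claw": 0.4}
    - {"tx": -7.7,"ty": -33.9,"tz": -33,"yaw": 0,"claw": 0.4}

```text
clock: 3.7
position: [0.5262, -0.3586, 0.0728]
ee_rot: [-180.0, 0.1, 157.9]
ft_force: [-0.5, -0.7, 0.1]
gripper_width: 0.707
grasp_force: 0.0
```

```bash
python3 w.py w3 .012,.045,.528,-.357,.07,0 .035,.045,.528,-.357,.07,0
```

```text
3.75 [ 0.5265 -0.3589  0.0735] [-179.97    0.2   157.93] [ 0.462 -0.334  0.215]
.012,.045,.528,-.357,.07,0 5781 c [ 528.7 -359.1] size [ 32.1 104.2] ang 67.9 z 0.0326
.035,.045,.528,-.357,.07,0 384 c [ 525.4 -357.7] size [ 5.4 29.4] ang 67.9 z 0.0403
```

View pics/w3.png

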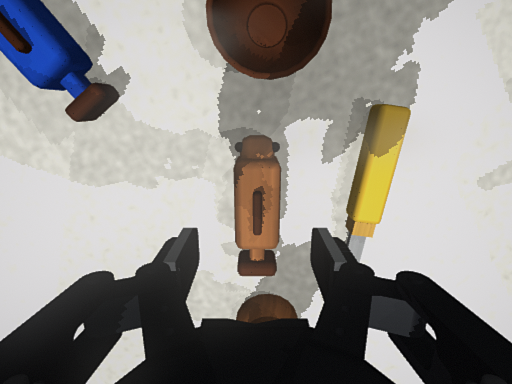

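The fish at (257,200) is centred between the open fingers, with the chisel clear on the right at (380,165). I descend and close.

step_arm:
  squeeze: 40
  steps:
    - {"tx": 0,"ty": 0,"tz": -3,"yaw": 0,"claw": 0.4}
    - {"tx": 0,"ty": 0,"tz": -5.5,"yaw": 0,"claw": 0.4}
    - {"tx": 0,"ty": 0,"tz": -6.6,"yaw": 0,"claw": 0.4}
    - {"tx": 0,"ty": 0,"tz": -6.6,"yaw": 0,"claw": 0.4}
    - {"tx": 0,"ty": 0,"tz": -6.6,"yaw": 0,"claw": -0.4}
    - {"tx": 0,"ty": 0,"tz": -6.6,"yaw": 0,"claw": -0.6}
    - {"tx": 0,"ty": 0,"tz": -6.6,"yaw": 0,"claw": -0.6}
    - {"tx": 0,"ty": 0,"tz": -6.6,"yaw": 0,"claw": -0.6}
    - {"tx": 0,"ty": 0,"tz": -6.6,"yaw": 0,"claw": -0.6}
    - {"tx": 0,"ty": 0,"tz": -6.6,"yaw": 0,"claw": -0.6}

```text
clock: 5.0
position: [0.526, -0.3589, 0.0068]
ee_rot: [-180.0, 0.1, 157.9]
ft_force: [-0.3, 0.8, 5.6]
gripper_width: 0.366
grasp_force: 41.7
```

step_arm:
  steps:
    - {"tx": 0,"ty": 0,"tz": 3,"yaw": 0,"claw": -0.6}
    - {"tx": 0,"ty": 0,"tz": 8,"yaw": 0,"claw": -0.6}
    - {"tx": 0,"ty": 2,"tz": 13,"yaw": 0,"claw": -0.6}
    - {"tx": 0.5,"ty": 7,"tz": 16,"yaw": 0.1,"claw": -0.6}
    - {"tx": 1,"ty": 12,"tz": 16,"yaw": 0.25,"claw": -0.6}
    - {"tx": 1.5,"ty": 17,"tz": 16,"yaw": 0.4,"claw": -0.6}
    - {"tx": 2,"ty": 22,"tz": 16,"yaw": 0.5,"claw": -0.6}
    - {"tx": 2.5,"ty": 26,"tz": 16,"yaw": 0.59,"claw": -0.6}
    - {"tx": 2.55,"ty": 28.9,"tz": 15,"yaw": 0.59,"claw": -0.6}
    - {"tx": 2.55,"ty": 28.9,"tz": 13,"yaw": 0.59,"claw": -0.6}
    - {"tx": 2.55,"ty": 28.9,"tz": 13,"yaw": 0.59,"claw": -0.6}
    - {"tx": 2.55,"ty": 28.9,"tz": 13,"yaw": 0.59,"claw": -0.6}

```text
clock: 6.5
position: [0.5507, -0.07, 0.1359]
ee_rot: [-180.0, 0.0, -168.4]
ft_force: [-0.0, -0.2, -1.5]
gripper_width: 0.371
grasp_force: 40.8
```

```bash
python3 w.py w4 .068,.082,.543,-.018,.14,0 .12,.2,.5515,-.07,.08,0
```

```text
6.55 [ 0.5509 -0.07    0.1361] [-1.7997e+02  7.0000e-02 -1.6837e+02] [ 0.483 -0.086  0.278]
.068,.082,.543,-.018,.14,0 8543 c [543.4 -20.5] size [145.6 214. ] ang 11.1 z 0.0745
.12,.2,.5515,-.07,.08,0 22735 c [549.6 -70.8] size [89.6 90.4] ang 54.9 z 0.1673
```

View pics/w4.png

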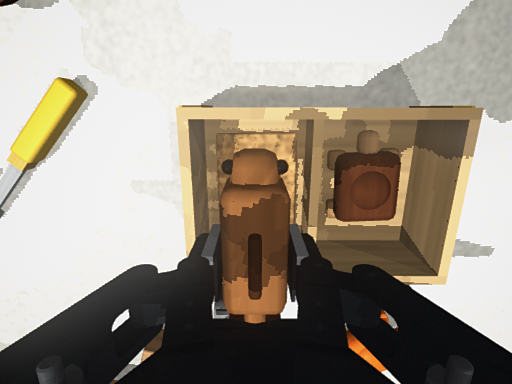

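The fish hangs aligned over the empty compartment at (255,230), between the wall and the divider; the turtle at (365,185) is untouched. I lower it.

step_arm:
  steps:
    - {"tx": 0,"ty": 0,"tz": -4,"yaw": 0,"claw": -0.6}
    - {"tx": 0,"ty": 0,"tz": -8,"yaw": 0,"claw": -0.6}
    - {"tx": 0,"ty": 0,"tz": -10,"yaw": 0,"claw": -0.6}
    - {"tx": 0,"ty": 0,"tz": -10.6,"yaw": 0,"claw": -0.6}
    - {"tx": 0,"ty": 0,"tz": -11,"yaw": 0,"claw": -0.6}
    - {"tx": 0,"ty": 0,"tz": -11.1,"yaw": 0,"claw": -0.6}
    - {"tx": 0,"ty": 0,"tz": -11.1,"yaw": 0,"claw": -0.6}

```text
clock: 7.42
position: [0.5513, -0.0687, 0.0252]
ee_rot: [180.0, 0.1, -168.3]
ft_force: [0.1, 2.6, 0.5]
gripper_width: 0.365
grasp_force: 41.4
```

step_arm:
  steps:
    - {"tx": 0,"ty": 0,"tz": -0.05,"yaw": 0,"claw": -0.6}
    - {"tx": 0,"ty": 0,"tz": -0.1,"yaw": 0,"claw": -0.6}
    - {"tx": 0,"ty": 0,"tz": -0.1,"yaw": 0,"claw": -0.6}

```text
clock: 7.8
position: [0.5513, -0.0686, 0.0247]
ee_rot: [180.0, 0.1, -168.3]
ft_force: [-2.2, 3.4, 10.1]
gripper_width: 0.367
grasp_force: 42.9
```

Contact (10 N). I release and rise.

step_arm:
  steps:
    - {"tx": 0,"ty": 0,"tz": 0,"yaw": 0,"claw": -0.1}
    - {"tx": 0,"ty": 0,"tz": 0,"yaw": 0,"claw": 0.1}
    - {"tx": 0,"ty": 0,"tz": 0,"yaw": 0,"claw": 0.1}
    - {"tx": 0,"ty": 0,"tz": 0,"yaw": 0,"claw": 0.1}
    - {"tx": 0,"ty": 0,"tz": 3,"yaw": 0,"claw": 0.1}
    - {"tx": 0,"ty": 0,"tz": 7,"yaw": 0,"claw": 0.1}
    - {"tx": 0,"ty": 0,"tz": 12,"yaw": 0,"claw": 0.1}
    - {"tx": -1,"ty": 0,"tz": 18,"yaw": 0,"claw": 0.1}
    - {"tx": -1,"ty": 0,"tz": 24,"yaw": 0,"claw": 0.1}
    - {"tx": 1,"ty": 3,"tz": 30,"yaw": 0,"claw": 0.1}
    - {"tx": 3,"ty": 5,"tz": 36,"yaw": 0,"claw": 0.1}
    - {"tx": 4,"ty": 5,"tz": 37,"yaw": 0,"claw": 0.1}
    - {"tx": 4,"ty": 5,"tz": 37,"yaw": 0,"claw": 0.1}
    - {"tx": 4,"ty": 5,"tz": 37,"yaw": 0,"claw": 0.1}

```text
clock: 9.55
position: [0.5893, -0.0202, 0.3917]
ee_rot: [180.0, -0.2, -168.4]
ft_force: [-0.1, 0.0, 0.8]
gripper_width: 0.549
grasp_force: 0.0
```

```bash
python3 w.py w5 .068,.082,.543,-.018,.14,0 .034,.066,.554,-.069,.062,0 .048,.066,.554,-.069,.062,0
```

```text
9.6 [ 0.5892 -0.0201  0.3916] [ 179.99   -0.18 -168.38] [ 0.522 -0.036  0.534]
.068,.082,.543,-.018,.14,0 2583 c [541.2 -20.9] size [140.3 212.6] ang 11.6 z 0.0745
.034,.066,.554,-.069,.062,0 1074 c [554.1 -69.1] size [104.2  32.1] ang 11.7 z 0.0503
.048,.066,.554,-.069,.062,0 703 c [548.2 -70.2] size [63.3 30.3] ang 11.0 z 0.0513
```

View pics/w5.png

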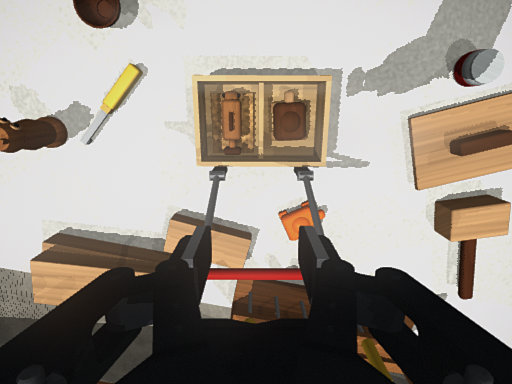

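The fish lies flat at (232,122) on the pad inside its compartment and the turtle sits at (290,118) as before. The lid is at (470,140). I move to it.

step_arm:
  steps:
    - {"tx": -1,"ty": 4,"tz": 0,"yaw": -0.18,"claw": 0.5}
    - {"tx": -2,"ty": 9,"tz": 0,"yaw": -0.36,"claw": 0.5}
    - {"tx": -3,"ty": 14,"tz": 0,"yaw": -0.54,"claw": 0.5}
    - {"tx": -4,"ty": 19,"tz": -2,"yaw": -0.72,"claw": 0.5}
    - {"tx": -5,"ty": 24,"tz": -4,"yaw": -0.9,"claw": 0.5}
    - {"tx": -6,"ty": 29,"tz": -6,"yaw": -1.08,"claw": 0.5}
    - {"tx": -7,"ty": 33.5,"tz": -9,"yaw": -1.25,"claw": 0.5}
    - {"tx": -7,"ty": 33.5,"tz": -9,"yaw": -1.325,"claw": 0.5}
    - {"tx": -7,"ty": 33.5,"tz": -9,"yaw": -1.325,"claw": 0.5}
    - {"tx": -7,"ty": 33.5,"tz": -9,"yaw": -1.325,"claw": 0.5}
    - {"tx": -7,"ty": 33.5,"tz": -9,"yaw": -1.325,"claw": 0.5}

```text
clock: 10.98
position: [0.5209, 0.3148, 0.3037]
ee_rot: [180.0, -0.0, 115.7]
ft_force: [0.5, 0.2, 0.2]
gripper_width: 0.747
grasp_force: 0.0
```

```bash
python3 w.py w6 .046,.066,.497,.359,.075,0 .018,.03,.497,.359,.135,3
```

```text
11.025 [0.5209 0.315  0.3037] [ 1.7996e+02 -1.0000e-02  1.1573e+02] [0.491 0.376 0.446]
.046,.066,.497,.359,.075,0 1181 c [498.2 358.8] size [23.  88.2] ang 26.2 z 0.0554
.018,.03,.497,.359,.135,3 12870 c [498.7 358.9] size [136.4 209.8] ang 25.8 z 0.0236
```

step_arm:
  squeeze: 80
  steps:
    - {"tx": -1.2,"ty": 2.2,"tz": -5,"yaw": 0,"claw": 0.5}
    - {"tx": -2.26,"ty": 4.4,"tz": -10,"yaw": 0.003,"claw": 0.5}
    - {"tx": -2.26,"ty": 4.4,"tz": -15,"yaw": 0.003,"claw": 0.5}
    - {"tx": -2.26,"ty": 4.4,"tz": -20,"yaw": 0.003,"claw": 0.5}
    - {"tx": -2.26,"ty": 4.4,"tz": -24,"yaw": 0.003,"claw": 0.5}
    - {"tx": -2.26,"ty": 4.4,"tz": -26.5,"yaw": 0.003,"claw": 0.3}
    - {"tx": -2.26,"ty": 4.4,"tz": -27.7,"yaw": 0.003,"claw": 0.2}
    - {"tx": -2.26,"ty": 4.4,"tz": -27.7,"yaw": 0.003,"claw": 0.1}
    - {"tx": -2.26,"ty": 4.4,"tz": -27.7,"yaw": 0.003,"claw": -0.4}
    - {"tx": -2.26,"ty": 4.4,"tz": -27.7,"yaw": 0.003,"claw": -0.8}
    - {"tx": -2.26,"ty": 4.4,"tz": -27.7,"yaw": 0.003,"claw": -0.8}
    - {"tx": -2.26,"ty": 4.4,"tz": -27.7,"yaw": 0.003,"claw": -0.8}
    - {"tx": -2.26,"ty": 4.4,"tz": -27.7,"yaw": 0.003,"claw": -0.8}
    - {"tx": -2.26,"ty": 4.4,"tz": -27.7,"yaw": 0.003,"claw": -0.8}

```text
clock: 12.78
position: [0.4989, 0.3604, 0.0279]
ee_rot: [179.8, -0.0, 115.9]
ft_force: [0.7, -0.7, 5.7]
gripper_width: 0.265
grasp_force: 81.3
```

step_arm:
  steps:
    - {"tx": 0,"ty": 0,"tz": 1.5,"yaw": 0,"claw": -0.8}
    - {"tx": 0,"ty": 0,"tz": 5,"yaw": 0,"claw": -0.8}
    - {"tx": 0,"ty": 0,"tz": 9,"yaw": 0,"claw": -0.8}
    - {"tx": 0,"ty": -1.5,"tz": 13,"yaw": 0,"claw": -0.8}
    - {"tx": 0.5,"ty": -4.5,"tz": 15,"yaw": 0,"claw": -0.8}
    - {"tx": 1,"ty": -8.5,"tz": 15,"yaw": -0.05,"claw": -0.8}
    - {"tx": 1.5,"ty": -13,"tz": 15,"yaw": -0.1,"claw": -0.8}
    - {"tx": 2,"ty": -17.5,"tz": 15,"yaw": -0.15,"claw": -0.8}
    - {"tx": 2.5,"ty": -22,"tz": 15,"yaw": -0.2,"claw": -0.8}
    - {"tx": 3,"ty": -26.5,"tz": 15,"yaw": -0.249,"claw": -0.8}
    - {"tx": 3.5,"ty": -30.5,"tz": 15,"yaw": -0.249,"claw": -0.8}
    - {"tx": 4,"ty": -34,"tz": 15,"yaw": -0.249,"claw": -0.8}
    - {"tx": 4.2,"ty": -36.5,"tz": 15,"yaw": -0.249,"claw": -0.8}
    - {"tx": 4.2,"ty": -38,"tz": 14,"yaw": -0.249,"claw": -0.8}
    - {"tx": 4.2,"ty": -38,"tz": 12.5,"yaw": -0.249,"claw": -0.8}
    - {"tx": 4.2,"ty": -38,"tz": 12.5,"yaw": -0.249,"claw": -0.8}
    - {"tx": 4.2,"ty": -38,"tz": 12.5,"yaw": -0.249,"claw": -0.8}

```text
clock: 14.9
position: [0.5398, -0.019, 0.151]
ee_rot: [-180.0, -0.0, 101.8]
ft_force: [0.5, 0.5, -2.9]
gripper_width: 0.264
grasp_force: 80.0
```

```bash
python3 w.py w7 .068,.082,.543,-.018,.14,0 .135,.162,.5411,-.021,.14,0; python3 - <<'E'
from m2 import *
for n in("top","side"):
    f=grab_frame(n);W=world(f);cv2.imwrite(f"pics/{n}7.png",f["color"])
    comp(W,.135,.16,(.5411,-.021),.13,n+" plate",0)
E
```

```text
14.95 [ 0.54   -0.0192  0.1513] [ 1.8000e+02 -1.0000e-02  1.0178e+02] [0.526 0.048 0.293]
top plate 521 c [554.6 -86.9] size [135.5  67.5] ang 11.5 z 0.1462
side plate 1696 c [538.5 -22.3] size [138.9 218. ] ang 11.6 z 0.1461Traceback (most recent call last):
  File "w.py", line 6, in <module>
    zl,zh,x,y,r,k=map(float,a.split(","));comp(W,zl,zh,(x,y),r,a,int(k))
                                          ~~~~^^^^^^^^^^^^^^^^^^^^^^^^^^
  File "m2.py", line 8, in comp
    n,l,st,_=cv2.connectedComponentsWithStats(m);i=1+st[1:,4].argmax();rect(W[l==i],name)
                                                     ~~~~~~~~~~~~~~~^^
ValueError: attempt to get argmax of an empty sequence
```

View pics/w7.png

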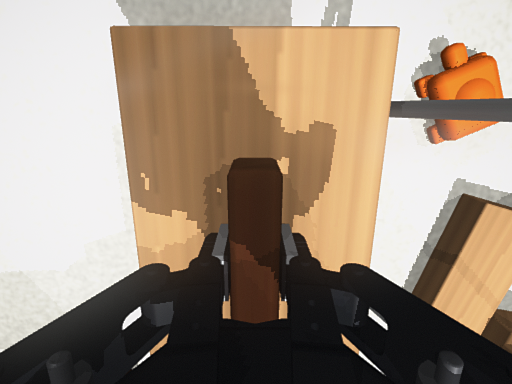

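The lid hangs level, handle held square at (255,240), with the bail arm at (450,110) clear. I check the visible edges against the crate frame.

```bash
python3 - <<'E'
from m2 import *
W=world(dict(np.load("w7.npz")));m=((W[...,2]>.138)&(W[...,2]<.155)).astype(np.uint8);m[260:]=0
n,l,st,_=cv2.connectedComponentsWithStats(m);i=1+st[1:,4].argmax();p=W[l==i]
a=np.radians(11.65);q=(p[:,:2]-[.5411,-.0211])@np.array([[np.cos(a),-np.sin(a)],[np.sin(a),np.cos(a)]])*1000
for lo in(20,40,60,80):
    s=q[(q[:,1]>lo)&(q[:,1]<lo+20)];print(lo,s[:,0].min().round(1),s[:,0].max().round(1))
print("y edge",np.percentile(q[:,1],99.8).round(1), [q[(abs(q[:,0]-x)<5),1].max().round(1) for x in(-50,0,50)])
E
```

```text
20 -68.4 67.1
40 -68.4 66.9
60 -68.7 67.1
80 -68.7 67.0
y edge 106.7 [np.float64(106.6), np.float64(106.9), np.float64(107.1)]
```

step_arm:
  steps:
    - {"tx": 0.1,"ty": -0.07,"tz": -1.5,"yaw": 0,"claw": -0.8}
    - {"tx": 0.1,"ty": -0.07,"tz": -3,"yaw": 0,"claw": -0.8}
    - {"tx": 0.1,"ty": -0.07,"tz": -4,"yaw": 0,"claw": -0.8}
    - {"tx": 0.1,"ty": -0.07,"tz": -4.7,"yaw": 0,"claw": -0.8}
    - {"tx": 0.1,"ty": -0.07,"tz": -5.2,"yaw": 0,"claw": -0.8}
    - {"tx": 0.1,"ty": -0.07,"tz": -5.6,"yaw": 0,"claw": -0.8}
    - {"tx": 0.1,"ty": -0.07,"tz": -5.9,"yaw": 0,"claw": -0.8}
    - {"tx": 0.1,"ty": -0.07,"tz": -5.9,"yaw": 0,"claw": -0.8}

```text
clock: 16.05
position: [0.5408, -0.021, 0.0922]
ee_rot: [-180.0, 0.0, 101.7]
ft_force: [-0.2, 0.8, -2.8]
gripper_width: 0.27
grasp_force: 80.0
```

step_arm:
  steps:
    - {"tx": 0,"ty": 0,"tz": -0.1,"yaw": 0,"claw": -0.8}
    - {"tx": 0,"ty": 0,"tz": -0.2,"yaw": 0,"claw": -0.8}
    - {"tx": 0,"ty": 0,"tz": -0.2,"yaw": 0,"claw": -0.8}

```text
clock: 16.42
position: [0.5411, -0.0209, 0.0909]
ee_rot: [180.0, -0.0, 101.7]
ft_force: [-3.4, 0.8, 3.8]
gripper_width: 0.264
grasp_force: 81.0
```

Seated at the expected height. I release and rise clear.

step_arm:
  steps:
    - {"tx": 0,"ty": 0,"tz": 0,"yaw": 0,"claw": -0.2}
    - {"tx": 0,"ty": 0,"tz": 0,"yaw": 0,"claw": 0.2}
    - {"tx": 0,"ty": 0,"tz": 0,"yaw": 0,"claw": 0.2}
    - {"tx": 0,"ty": 0,"tz": 0,"yaw": 0,"claw": 0.2}
    - {"tx": 0,"ty": 0,"tz": 3,"yaw": 0,"claw": 0.2}
    - {"tx": 0,"ty": 0,"tz": 8,"yaw": 0,"claw": 0.2}
    - {"tx": 0,"ty": 0,"tz": 13,"yaw": 0,"claw": 0.2}
    - {"tx": 0,"ty": 0,"tz": 18,"yaw": 0,"claw": 0.2}
    - {"tx": 0,"ty": 0,"tz": 23,"yaw": 0,"claw": 0.2}
    - {"tx": 0,"ty": 0,"tz": 27,"yaw": 0,"claw": 0.2}
    - {"tx": 0,"ty": 0,"tz": 27,"yaw": 0,"claw": 0.2}
    - {"tx": 0,"ty": 0,"tz": 27,"yaw": 0,"claw": 0.2}

```text
clock: 17.92
position: [0.5404, -0.0209, 0.3596]
ee_rot: [-179.9, -0.0, 101.7]
ft_force: [0.4, -0.4, -1.0]
gripper_width: 0.602
grasp_force: 0.0
```

```bash
cat > b.py <<'E'
from m2 import *
R=lambda a:np.array([[np.cos(a),-np.sin(a)],[np.sin(a),np.cos(a)]]);a=np.radians(11.65);C=np.array([.5411,-.0211])
print("hinge",(C+R(a)@[.081,0]).round(4))
for n in("top","side","wrist"):
    f=grab_frame(n);W=world(f);cv2.imwrite(f"pics/{n}8.png",f["color"])
    try: comp(W,.08,.095,tuple(C),.14,n+" lid")
    except ValueError: print("no lid")
    hsv=cv2.cvtColor(f["color"],cv2.COLOR_BGR2HSV);r=((hsv[...,0]<6)|(hsv[...,0]>174))&(hsv[...,1]>150)&(hsv[...,2]>60)
    p=W[r&(np.hypot(W[...,0]-.687,W[...,1]-.01)<.085)&(W[...,2]>.2)]
    if len(p):rect(p,n+" bar");q=(p[:,:2]-C)@R(a);print("local",np.median(q,0).round(4),q.min(0).round(3),q.max(0).round(3))
W=world(dict(np.load("top0.npz")));p=W.reshape(-1,3);q=(p[:,:2]-C)@R(a)
for x in np.arange(.16,.32,.02):
    i=(q[:,0]>x)&(q[:,0]<x+.02)&(abs(q[:,1])<.12);print(round(x,2),"maxz",np.nanmax(p[i,2]).round(3))
E
python3 b.py
```

```text
hinge [ 0.6204 -0.0047]
top lid 256 c [523.6  69.1] size [134.5  34.1] ang 11.5 z 0.0859
top bar 24 c [673.4  70.5] size [ 7.5 21.6] ang 17.6 z 0.2709
local [0.1483 0.0623] [0.144 0.052] [0.152 0.074]
side lid 1809 c [548.6 -21.5] size [159.6 218.1] ang 11.9 z 0.0857
side bar 140 c [682.9   5.3] size [ 14.3 149.1] ang 11.9 z 0.2695
local [ 0.1429 -0.0115] [ 0.137 -0.077] [0.152 0.072]
wrist lid 12100 c [541.5 -22.3] size [136.4 212.1] ang 11.6 z 0.0866
wrist bar 2222 c [685.6   8.8] size [ 11.7 149.3] ang 11.5 z 0.2716
local [0.1463 0.0062] [ 0.142 -0.074] [0.153 0.075]
0.16 maxz 0.034
0.18 maxz 0.04
0.2 maxz 0.039
0.22 maxz 0.042
0.24 maxz 0.042
0.26 maxz 0.039
0.28 maxz 0.037
0.3 maxz 0.014
```

The lid is seated: plate top at 86.6 mm (expected 87), centre within 1.3 mm of the crate's and yaw matched. The bar is at (0.6856, 0.0087, 0.2665), so the bail is at about 111°. I grip the bar from above.

step_arm:
  squeeze: 25
  steps:
    - {"tx": 4,"ty": 0.8,"tz": 0,"yaw": 0,"claw": 0.2}
    - {"tx": 8,"ty": 1.6,"tz": 0,"yaw": 0,"claw": 0.2}
    - {"tx": 12,"ty": 2.4,"tz": 0,"yaw": 0,"claw": 0.2}
    - {"tx": 14.5,"ty": 2.95,"tz": 0,"yaw": 0,"claw": 0.2}
    - {"tx": 14.5,"ty": 2.95,"tz": -1,"yaw": 0,"claw": 0.2}
    - {"tx": 14.5,"ty": 2.95,"tz": -4,"yaw": 0,"claw": 0.2}
    - {"tx": 14.5,"ty": 2.95,"tz": -8,"yaw": 0,"claw": 0.2}
    - {"tx": 14.5,"ty": 2.95,"tz": -11.1,"yaw": 0,"claw": 0.2}
    - {"tx": 14.5,"ty": 2.95,"tz": -11.1,"yaw": 0,"claw": 0.2}
    - {"tx": 14.5,"ty": 2.95,"tz": -11.1,"yaw": 0,"claw": -0.2}
    - {"tx": 14.5,"ty": 2.95,"tz": -11.1,"yaw": 0,"claw": -0.6}
    - {"tx": 14.5,"ty": 2.95,"tz": -11.1,"yaw": 0,"claw": -0.95}
    - {"tx": 14.5,"ty": 2.95,"tz": -11.1,"yaw": 0,"claw": -0.95}
    - {"tx": 14.5,"ty": 2.95,"tz": -11.1,"yaw": 0,"claw": -0.95}
    - {"tx": 14.5,"ty": 2.95,"tz": -11.1,"yaw": 0,"claw": -0.95}

```text
clock: 19.95
position: [0.6869, 0.0084, 0.2508]
ee_rot: [179.8, 0.0, 101.7]
ft_force: [0.1, -0.3, 5.2]
gripper_width: 0.129
grasp_force: 24.7
```

```bash
python3 - <<'E'
import numpy as np
a=np.radians(11.65);th0=np.radians(111.2)
for d in list(range(105,-1,-7))+[0]:
    t=np.radians(d);x=.186*(np.cos(t)-np.cos(th0))*-1;z=.186*(np.sin(t)-np.sin(th0))
    # bail swings towards -x: local x = .081-.186cos(t)
    print(d,(np.array([x*np.cos(a),x*np.sin(a),z])*100).round(2).tolist())
E
```

```text
105 [-1.87, -0.39, 0.62]
98 [-4.05, -0.84, 1.08]
91 [-6.27, -1.29, 1.26]
84 [-8.49, -1.75, 1.16]
77 [-10.69, -2.2, 0.78]
70 [-12.82, -2.64, 0.14]
63 [-14.86, -3.06, -0.77]
56 [-16.77, -3.46, -1.92]
49 [-18.54, -3.82, -3.3]
42 [-20.13, -4.15, -4.9]
35 [-21.51, -4.43, -6.67]
28 [-22.67, -4.67, -8.61]
21 [-23.59, -4.86, -10.68]
14 [-24.26, -5.0, -12.84]
7 [-24.67, -5.09, -15.07]
0 [-24.8, -5.11, -17.34]
0 [-24.8, -5.11, -17.34]
```

step_arm:
  steps:
    - {"tx": -0.9,"ty": -0.2,"tz": 0.3,"yaw": 0,"claw": -0.95}
    - {"tx": -1.87,"ty": -0.39,"tz": 0.62,"yaw": 0,"claw": -0.95}
    - {"tx": -2.95,"ty": -0.6,"tz": 0.87,"yaw": 0,"claw": -0.95}
    - {"tx": -4.05,"ty": -0.84,"tz": 1.08,"yaw": 0,"claw": -0.95}
    - {"tx": -6.27,"ty": -1.29,"tz": 1.26,"yaw": 0,"claw": -0.95}
    - {"tx": -8.49,"ty": -1.75,"tz": 1.16,"yaw": 0,"claw": -0.95}
    - {"tx": -10.69,"ty": -2.2,"tz": 0.78,"yaw": 0,"claw": -0.95}
    - {"tx": -12.82,"ty": -2.64,"tz": 0.14,"yaw": 0,"claw": -0.95}
    - {"tx": -14.86,"ty": -3.06,"tz": -0.77,"yaw": 0,"claw": -0.95}
    - {"tx": -14.86,"ty": -3.06,"tz": -0.77,"yaw": 0,"claw": -0.95}

```text
clock: 21.2
position: [0.5334, -0.0227, 0.24]
ee_rot: [-179.6, -0.1, 101.6]
ft_force: [-2.4, -1.0, 1.4]
gripper_width: 0.133
grasp_force: 25.5
```

step_arm:
  steps:
    - {"tx": -1.0,"ty": -0.2,"tz": -0.55,"yaw": 0,"claw": -0.95}
    - {"tx": -1.91,"ty": -0.4,"tz": -1.15,"yaw": 0,"claw": -0.95}
    - {"tx": -3.68,"ty": -0.76,"tz": -2.53,"yaw": 0,"claw": -0.95}
    - {"tx": -5.27,"ty": -1.09,"tz": -4.13,"yaw": 0,"claw": -0.95}
    - {"tx": -6.65,"ty": -1.37,"tz": -5.9,"yaw": 0,"claw": -0.95}
    - {"tx": -7.81,"ty": -1.61,"tz": -7.84,"yaw": 0,"claw": -0.95}
    - {"tx": -8.73,"ty": -1.8,"tz": -9.91,"yaw": 0,"claw": -0.95}
    - {"tx": -9.4,"ty": -1.94,"tz": -12.07,"yaw": 0,"claw": -0.95}
    - {"tx": -9.81,"ty": -2.03,"tz": -14.3,"yaw": 0,"claw": -0.95}
    - {"tx": -9.9,"ty": -2.04,"tz": -15.3,"yaw": 0,"claw": -0.95}
    - {"tx": -9.94,"ty": -2.05,"tz": -16.0,"yaw": 0,"claw": -0.95}
    - {"tx": -9.94,"ty": -2.05,"tz": -16.0,"yaw": 0,"claw": -0.95}

```text
clock: 22.7
position: [0.4382, -0.0423, 0.0815]
ee_rot: [180.0, -0.0, 101.7]
ft_force: [4.1, 2.2, -1.8]
gripper_width: 0.131
grasp_force: 25.6
```

Smooth. Now I lower to the level position until contact.

step_arm:
  steps:
    - {"tx": 0,"ty": 0,"tz": -0.3,"yaw": 0,"claw": -0.95}
    - {"tx": 0,"ty": 0,"tz": -0.5,"yaw": 0,"claw": -0.95}
    - {"tx": 0,"ty": 0,"tz": -0.6,"yaw": 0,"claw": -0.95}
    - {"tx": 0,"ty": 0,"tz": -0.6,"yaw": 0,"claw": -0.95}

```text
clock: 23.2
position: [0.4381, -0.0423, 0.0758]
ee_rot: [180.0, -0.0, 101.7]
ft_force: [2.0, 4.0, 3.6]
gripper_width: 0.129
grasp_force: 26.0
```

step_arm:
  steps:
    - {"tx": 0,"ty": 0,"tz": -0.1,"yaw": 0,"claw": -0.95}
    - {"tx": 0,"ty": 0,"tz": -0.2,"yaw": 0,"claw": -0.95}
    - {"tx": 0,"ty": 0,"tz": -0.2,"yaw": 0,"claw": -0.95}

```text
clock: 23.58
position: [0.4382, -0.0423, 0.0751]
ee_rot: [180.0, -0.1, 101.7]
ft_force: [-2.9, 4.2, 24.3]
gripper_width: 0.13
grasp_force: 27.9
```

Firm stop (24 N up). I release, rise and back off for a check.

step_arm:
  steps:
    - {"tx": 0,"ty": 0,"tz": 0.1,"yaw": 0,"claw": -0.5}
    - {"tx": 0,"ty": 0,"tz": 0.1,"yaw": 0,"claw": -0.2}
    - {"tx": 0,"ty": 0,"tz": 0.1,"yaw": 0,"claw": 0}
    - {"tx": 0,"ty": 0,"tz": 0.1,"yaw": 0,"claw": 0}
    - {"tx": 0,"ty": 0,"tz": 2,"yaw": 0,"claw": 0}
    - {"tx": 0,"ty": 0,"tz": 6,"yaw": 0,"claw": 0}
    - {"tx": 0,"ty": 0,"tz": 11,"yaw": 0,"claw": 0}
    - {"tx": 0,"ty": 0,"tz": 16,"yaw": 0,"claw": 0}
    - {"tx": 0,"ty": 0,"tz": 21,"yaw": 0,"claw": 0}
    - {"tx": 2,"ty": 4,"tz": 26,"yaw": 0,"claw": 0}
    - {"tx": 2,"ty": 9,"tz": 28,"yaw": 0,"claw": 0}
    - {"tx": 2,"ty": 13,"tz": 28,"yaw": 0,"claw": 0}
    - {"tx": 2,"ty": 13,"tz": 28,"yaw": 0,"claw": 0}
    - {"tx": 2,"ty": 13,"tz": 28,"yaw": 0,"claw": 0}

```text
clock: 25.32
position: [0.4577, 0.0866, 0.3532]
ee_rot: [-179.9, 0.0, 101.6]
ft_force: [-0.2, 0.0, -0.2]
gripper_width: 0.5
grasp_force: 0.0
```

```bash
python3 - <<'E'
from m2 import *
print(read_state()["position"].round(3))
a=np.radians(11.65);C=np.array([.5411,-.0211]);R=np.array([[np.cos(a),-np.sin(a)],[np.sin(a),np.cos(a)]])
for n in("top","side"):
    f=grab_frame(n);W=world(f);cv2.imwrite(f"pics/{n}9.png",f["color"])
    hsv=cv2.cvtColor(f["color"],cv2.COLOR_BGR2HSV);r=((hsv[...,0]<6)|(hsv[...,0]>174))&(hsv[...,1]>150)
    p=W[r&(np.hypot(W[...,0]-.438,W[...,1]+.042)<.09)&(W[...,2]>.05)]
    q=(p[:,:2]-C)@R;print(n,"bar",len(p),np.median(q,0).round(4),"z",np.percentile(p[:,2],[5,50,95]).round(4))
    comp(W,.08,.092,tuple(C),.125,n+" lid")
    if n=="side":cv2.imwrite("pics/fin.png",cv2.resize(f["color"][120:320,130:400],(783,580)))
E
```

```text
[0.458 0.087 0.353]
top bar 126 [-0.1051  0.0065] z [0.0933 0.0979 0.1017]
top lid 1390 c [541.  -17.7] size [136.9 131.3] ang 11.7 z 0.0858
side bar 126 [-0.1094 -0.008 ] z [0.0921 0.0968 0.1003]
side lid 931 c [539.5 -18.8] size [173.8 138.1] ang 12.6 z 0.0858
```

View pics/fin.png

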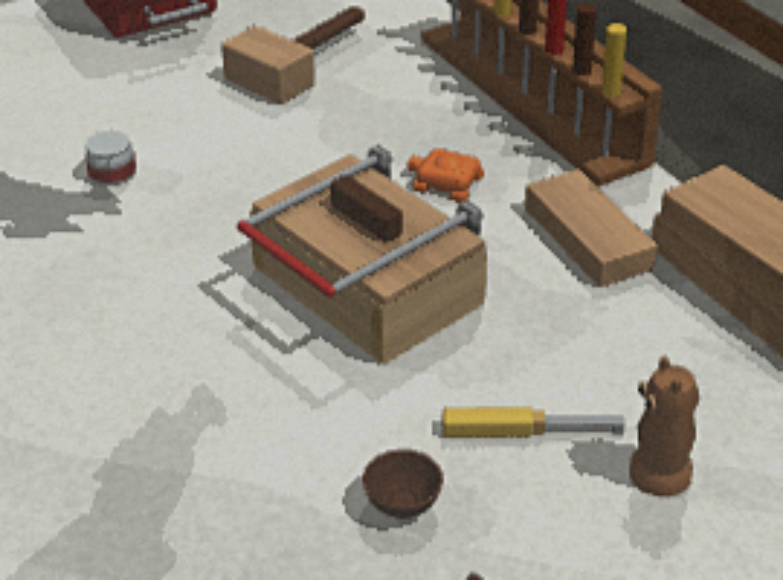

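The lid is square on the crate, the red bar (285,260) is level in front of it, and the bystanders are in place. The bar top reads about 98 mm, minus a 1 mm bias, against 99.5 expected when fully down. I hand in.

```bash
python3 -c "
from plant import *
print(hand_in())"
```

```text
the job is handed in; nothing more can be done
None
```

The job is handed in at about 25 s: the fish is flat on the pad, the lid is seated square, the bail is fully down, and nothing else was moved that I could see.

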